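# Brush out the roaster's chaff cups and start the cooling fan

### The arm

A 6-joint arm with a two-finger parallel gripper is mounted at the origin on the work surface. World frame = base frame: x ahead of the robot, y to its left, z up, the work surface at z = 0. Lengths are in m, angles in degrees, forces in N, time in s.
With the tool pointing down it reaches from about 0.225 to 0.875 m from the base axis. Payload 3.4 kg.
Tool frame: the origin (TCP) lies between the finger pads, 19 mm behind the fingertips; this is the grasp point; z points along the fingers, y is the line along which they close (so a half turn about z gives the same grasp; the last joint's range is limited). The gripper opens to 85 mm and grips with 20 to 120 N. Pads are 22 mm wide; open, the fingers measure 114 mm over their backs; the gripper's body (76 mm by 85 mm) begins 54 mm behind the grasp point. The pads swing forward as they close: fully open they stand 13 mm farther back than shut.
Start: joints at [56.207, 15.808, 86.224, -0, 77.962, -6.933], TCP at [0.26, 0.513, 0.25] pointing down, gripper open.
Joint ranges: [-165.64, 165.64], [-43.16, 119.46], [12.63, 154.43], [-67.54, 247.53], [6.08, 155.33], [-154.97, 154.97]. Speed limits (degrees/s): [147.25, 147.25, 180, 180, 180, 180].

### API

Orientations are given as [roll, pitch, yaw] about the fixed x, y, z axes, in that order (R = Rz(yaw) Ry(pitch) Rx(roll)).
In Python, from cell import arm gives the robot as it stands.
- The arm moves only by the tool step_arm, never from a script. Its argument "steps" is a list of rows, each a list of 3 entries, a list of its own where there are three numbers: the closure, from -1 (fully open) to 1 (shut), then the shift along the tool's x, y, z in mm, then the turn, a rotation vector about the tool's x, y, z in degrees. In form: [[grip, [tx, ty, tz], [rx, ry, rz]], ...]. A call has 1 to 5 rows; each row shifts and turns the commanded pose from where the row before left it, along the tool's axes as they then stand; what a row does not reach is not made up. A row lasts 1/8 s, in which the tool goes at most 62.5 mm and 10.7 degrees, less where a joint would pass 70% of its speed; a pose out of reach is approached as far as the arm can. A call is refused whole if a number of a shift passes 62.5 or a number of a turn 10.7, either way. A call with a gripper value outside its range is refused whole. The fingers move at their own pace and stop on an object; "grip_force" is the grip in N (left out, the last holds). Time passes only in rows, so rows that do not move let the fingers close. It gives the time, the measured TCP pose, the force, the opening and the grip force at its end, in the units of the state.
- arm.state(): the state, without advancing time (a new reading comes with each control period).
- arm.grab_frame(name): name is "side" or "top" or "wrist"; returns the picture (480x640x3 uint8, blue, green, red); there is no depth.
- arm.calibration(name): a dict with "mtx" (3x3 intrinsics, pixels), "camera_from_world" (4x4, takes a point from world to camera coordinates); the wrist camera has in their place "T_tool_cam" (4x4, takes a point from camera to tool coordinates, whose origin is the TCP and whose axes are the flange's). Camera axes: x right, y up, looking along -z (the intrinsics and any distortion apply to the point x, -y, -z); pixel columns grow to the right and rows downward; lengths in m; the calibration is good to about 2 mm. A picture is of the moment at which its call begins: read the wrist's pose just before it. calibration takes no time and is no camera call.
- arm.sign_off(): hands the job in; it is judged then, once.
The state is a dict: "time": time; "joints": joint angles; "dq": joint speeds; "joint_efforts": joint torques, N m; "position": TCP position; "orientation": TCP orientation; "contact_force": force on the tool from outside, world axes, zero at the start; "torque": the same for the moment, N m; "opening": opening from 0.0 (shut) to 1.0 (fully open); "gripper_force": force on a finger pad.
Only numpy, scipy, OpenCV 4.12 (cv2) and the standard library are available. Lean on these libraries where they do the work, as an engineer would, in place of code of your own. Each camera call takes 0.05 s, during which the arm holds its last target. There are 200 camera calls.

### The job

With the long brush, brush out each steel chaff cup on the counter, tallest first and then on down by height: bristles right down to the floor of the cup, up until the brush's tip is back near the rim, and right down to the floor again. Hang the brush back upright by its collar on its fork, stand every cup upright on the aluminium trivet, wholly on it, and turn the dial on the roaster's low deck clockwise until it clicks over and stays. Leave the jar, the mugs and the measuring scoop where they are.

Things in the scene. Friction and masses are not known exactly. Their poses are not given: they have to be found in the camera images.
- brush: long bottle brush, hanging upright; origin at its lowest point, z up its axis. Upward from there: bristle head 36 mm dia., 0 to 92 mm (solid); wire 8 mm dia. to 145; flat wooden collar 44 mm dia., 145 to 151; round wooden handle 22 mm dia., 151 to 215 mm. Loose, 0.1 to 0.15 kg. Grip the handle from above, TCP about 185 mm above the origin.
- brush_tip (a point): the lowest point of the brush, on its axis (same as the brush's origin)
- stand: fixed steel brush stand: base plate 130 x 110 x 8 mm, a 14 mm post 52 mm from its centre on the +x side, carrying at the top a level fork that opens to the stand's own -x. Nothing rises above the fork. Origin at the centre of its underside.
- fork (a point): where the brush hangs: between the prongs, level with their top, 165 mm above the counter; axes as the stand. Prongs run along x from -26 (open ends) to +52 mm, 22 mm gap, each 10 mm wide, 8 thick. Collar rests on them, wire in the gap, brush's lowest point 145 mm below here. The head does not pass the gap: take out by lifting 10+ mm, then 60 mm to the stand's -x; hang back in reverse.
- cup_tall: tallest steel chaff cup, round and open at the top, no handle: 120 mm high, 61 mm outer diameter at the foot, 64 mm at the rim, wall 4 mm, heavy floor 5 mm thick, 0.2 to 0.36 kg, loose. Origin at the centre of its underside, z up its axis. Best gripped from above across the outside just below the rim. May be absent.
- cup_mid: middle-height steel chaff cup, round and open at the top, no handle: 98 mm high, 61 mm outer diameter at the foot, 64 mm at the rim, wall 4 mm, heavy floor 5 mm thick, 0.2 to 0.36 kg, loose. Origin at the centre of its underside, z up its axis. Best gripped from above across the outside just below the rim. May be absent.
- cup_short: shortest steel chaff cup, round and open at the top, no handle: 76 mm high, 61 mm outer diameter at the foot, 64 mm at the rim, wall 4 mm, heavy floor 5 mm thick, 0.2 to 0.36 kg, loose. Origin at the centre of its underside, z up its axis. Best gripped from above across the outside just below the rim. May be absent.
- trivet: fixed unfolded aluminium trivet of slats, flat top: 130 (x) x 270 (y) x 12 mm high; origin at the centre of its underside, so that cups stand 12 mm above it. Room for three cups side by side along y, 85 mm apart.
- dial (a joint): angle of the black dial, rad, growing clockwise seen from above. It has two resting places, off at 0 and on at 1.2; a sprung detent resists (up to about 0.16 N m) until 0.6 and then snaps it on to 1.2 by itself; stop at 1.35.
- dial_grip (a point): point on the dial's vertical axis at the height to grip, 37 mm above the roaster's deck. The dial is a 64 mm disc 12 mm high with a bar grip on it 56 mm long, 16 mm wide, standing to 46 mm above the deck; the point turns with the dial and its x axis lies along the bar (fingers close along its y).
- roaster: fixed compact roaster: low control deck 200 (x) x 170 (y) mm, 72 mm high, centred 100 mm to its -y side, with the dial 115 mm to its -y side; tall chamber 220 x 180 mm, about 285 mm high, on its +y side (y from -20 to 160 mm). Origin at the centre of its underside.
- jar: closed glass storage jar, 90 mm diameter, 150 mm high, origin under its centre; leave alone
- mug_a: white enamel mug with a handle, 80 mm diameter and high, origin under its centre; leave alone
- mug_b: blue enamel mug with a handle, 80 mm diameter and high, origin under its centre; leave alone
- scoop: steel measuring scoop, bowl 58 mm diameter and 35 mm high, origin under the bowl, handle reaching 136 mm to its -x; leave alone
Mind the look-alikes: they are no part of the job. Leave any purple or yellow look-alike of the cup_short alone.

How it is judged (in metres and radians):
On the way, in this order (a step that is already met when the one before it is completed fails the run):
1. brush tip down at the floor inside the tallest cup (within 24 mm of its underside) (z of brush_tip in the frame of cup_tall between -0.005 and 0.024 m and horizontal distance between brush_tip and cup_tall below 0.026 m and angle between cup_tall's own z axis and vertical below 0.25 rad), for 0.1 s.
2. brush drawn up until its tip is within 30 mm of the tallest cup's rim (z of brush_tip in the frame of cup_tall above 0.09 m and horizontal distance between brush_tip and cup_tall below 0.035 m and angle between cup_tall's own z axis and vertical below 0.25 rad).
3. brush tip down at the floor of the tallest cup a second time (all of step 1), for 0.1 s.
4. brush tip down at the floor inside the middle-height cup (within 24 mm of its underside) (z of brush_tip in the frame of cup_mid between -0.005 and 0.024 m and horizontal distance between brush_tip and cup_mid below 0.026 m and angle between cup_mid's own z axis and vertical below 0.25 rad), for 0.1 s.
5. brush drawn up until its tip is within 30 mm of the middle-height cup's rim (z of brush_tip in the frame of cup_mid above 0.068 m and horizontal distance between brush_tip and cup_mid below 0.035 m and angle between cup_mid's own z axis and vertical below 0.25 rad).
6. brush tip down at the floor of the middle-height cup a second time (all of step 4), for 0.1 s.
7. brush tip down at the floor inside the shortest cup (within 24 mm of its underside) (z of brush_tip in the frame of cup_short between -0.005 and 0.024 m and horizontal distance between brush_tip and cup_short below 0.026 m and angle between cup_short's own z axis and vertical below 0.25 rad), for 0.1 s.
8. brush drawn up until its tip is within 30 mm of the shortest cup's rim (z of brush_tip in the frame of cup_short above 0.046 m and horizontal distance between brush_tip and cup_short below 0.035 m and angle between cup_short's own z axis and vertical below 0.25 rad).
9. brush tip down at the floor of the shortest cup a second time (all of step 7), for 0.1 s.
At the end, for the whole second after the job is handed in: Every cup present stands upright and still on the trivet (axis within 40 mm of the trivet's middle line and 110 mm of its centre lengthwise), the brush hangs upright and still on the fork by its collar, the dial is clicked over to on (past 1.0 rad), and nothing is touched (x of cup_tall in the frame of trivet between -0.04 and 0.04 m and y of cup_tall in the frame of trivet between -0.11 and 0.11 m and z of cup_tall in the frame of trivet between 0.006 and 0.02 m and angle between each of cup_tall, cup_mid, cup_short's own z axis and vertical below 0.1 rad and linear speed of each of cup_tall, cup_mid, cup_short below 0.03 m/s and x of cup_mid in the frame of trivet between -0.04 and 0.04 m and y of cup_mid in the frame of trivet between -0.11 and 0.11 m and z of cup_mid in the frame of trivet between 0.006 and 0.02 m and x of cup_short in the frame of trivet between -0.04 and 0.04 m and y of cup_short in the frame of trivet between -0.11 and 0.11 m and z of cup_short in the frame of trivet between 0.006 and 0.02 m and x of brush_tip in the frame of fork between -0.03 and 0.045 m and y of brush_tip in the frame of fork between -0.018 and 0.018 m and z of brush_tip in the frame of fork between -0.152 and -0.137 m and angle between brush's own z axis and vertical below 0.15 rad and linear speed of brush below 0.05 m/s and value of joint dial above 1 rad).
It fails at once if the glass jar pushed more than 4 cm or knocked over (distance of jar from where it was at the start of the episode above 0.04 m or angle between jar's own z axis and vertical above 0.5 rad).
It fails at once if the white mug pushed more than 4 cm or knocked over (distance of mug_a from where it was at the start of the episode above 0.04 m or angle between mug_a's own z axis and vertical above 0.5 rad).
It fails at once if the blue mug pushed more than 4 cm or knocked over (distance of mug_b from where it was at the start of the episode above 0.04 m or angle between mug_b's own z axis and vertical above 0.5 rad).
It fails at once if the measuring scoop pushed more than 4 cm or knocked over (distance of scoop from where it was at the start of the episode above 0.04 m or angle between scoop's own z axis and vertical above 0.5 rad).
Of cup_tall, cup_mid, cup_short only 2 to 3 are there at a start; the rules pass over those that are not, and their reading is None.
At some moment in a run one of cup_tall, cup_mid, cup_short may be knocked a few centimetres aside while the robot is not near it.
It also fails if it takes over 210 s, if anything falls off the work surface, if the arm or the gripper's body presses on something with over 40 N, if the wrist force passes 120 N, or if a joint passes its speed limit or range.

## Working session

There is one attempt and no reset: what is moved stays moved. The work goes in short steps, Python scripts to look and compute and a tool call to move; the robot and the scene stay as the last step left them, time stands still between calls to the robot, and variables do not carry over. Pictures are saved under pics/ and viewed, at most 14 in all, crops included, and the job is handed in when it is done.

Besides the shell and the picture viewer there is one more tool, called after "Emit:" by a JSON object that holds its "method" and its "body", one argument or row to a line. step_arm: Moves the arm, as the interface text tells. Its arguments: {"type":"object","properties":{"steps":{"type":"array","items":{"type":"array"}},"grip_force":{"type":"number"}},"required":["steps"]}

```bash
ls; mkdir -p pics; python3 - <<'E'
from cell import arm
import cv2,numpy as np
print(arm.state())
for n in("side","top","wrist"):
    cv2.imwrite(f"pics/{n}0.png",arm.grab_frame(n)); print(n,arm.calibration(n))
E
```

```text
pics
{'time': 0.0, 'joints': array([ 5.62068498e+01,  1.58485691e+01,  8.62945496e+01,  3.46095215e-03,
        7.79613595e+01, -6.93209138e+00]), 'dq': array([-0.04206492,  0.13609275,  0.04251497, -0.01230072, -0.05612406,
       -0.00474722]), 'joint_efforts': array([-1.13481648e-03, -4.16775370e+01, -2.45800227e+01, -6.71721900e-04,
        1.11780781e-02, -8.83907433e-06]), 'position': array([0.25951262, 0.51256843, 0.24913491]), 'orientation': array([-1.79896694e+02, -1.59685583e-02,  1.53138202e+02]), 'contact_force': array([ 1.2473557 , -0.01539892,  0.35067978]), 'torque': array([-0.01622272, -0.01668928, -0.05195576]), 'gripper_force': 0.0, 'opening': 0.9968766469840844}
side {'mtx': array([[606.6810597 ,   0.        , 319.53546763],
       [  0.        , 606.6810597 , 235.60263908],
       [  0.        ,   0.        ,   1.        ]]), 'camera_from_world': array([[ 0.97114417, -0.238217  , -0.01147456, -0.50393242],
       [ 0.12847382,  0.48200427,  0.86669854, -0.20078608],
       [-0.20093154, -0.84316341,  0.49870029, -1.3791077 ],
       [ 0.        ,  0.        ,  0. 
[... 283 characters left out ...]
0.98886313, -0.02177906,  0.14722559, -0.56605298],
       [-0.14692985,  0.01461611,  0.98903892, -1.20100578],
       [ 0.        ,  0.        ,  0.        ,  1.        ]])}
wrist {'mtx': array([[347.65518386,   0.        , 316.7555974 ],
       [  0.        , 347.65518386, 236.77806448],
       [  0.        ,   0.        ,   1.        ]]), 'T_tool_cam': array([[-2.50426287e-04,  9.48227303e-01,  3.17592378e-01,
         8.10488499e-02],
       [ 9.99999587e-01, -4.01189016e-05,  9.08296426e-04,
        -2.90420558e-04],
       [ 8.74012928e-04,  3.17592474e-01, -9.48226901e-01,
        -1.23837191e-01],
       [ 0.00000000e+00,  0.00000000e+00,  0.00000000e+00,
         1.00000000e+00]])}
```

View pics/top0.png

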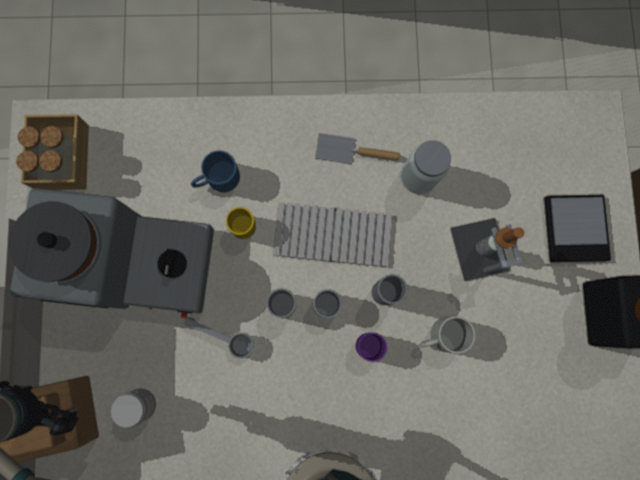

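View pics/side0.png

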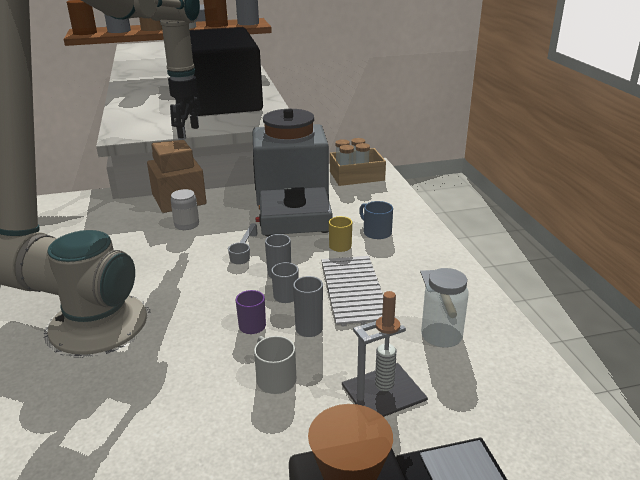

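The top view shows three steel cups at (281,303), (327,304) and (388,291), the trivet at (335,235), the stand at (481,249), the brush at (508,238) and the dial at (172,263). The side view suggests the cup at (308,305) is the tall one. I'll zoom in on these.

```bash
cat > h.py <<'E'
from cell import arm
import cv2,numpy as np
from scipy.spatial.transform import Rotation as R
def cam(n,st=None):
    c=arm.calibration(n)
    if n!="wrist":
        M=np.linalg.inv(c["camera_from_world"])
    else:
        T=np.eye(4);T[:3,:3]=R.from_euler("xyz",st["orientation"],degrees=True).as_matrix();T[:3,3]=st["position"]
        M=T@c["T_tool_cam"]
    return c["mtx"],M
def ray(n,p,z,st=None):
    K,M=cam(n,st); d=np.linalg.inv(K)@[p[0],p[1],1]; d=M[:3,:3]@[d[0],-d[1],-d[2]]
    o=M[:3,3]; return o+d*(z-o[2])/d[2]
def proj(n,P,st=None):
    K,M=cam(n,st); q=np.linalg.inv(M)@[*P,1]; u=K@[q[0],-q[1],-q[2]]; return u[:2]/u[2]
def tri(a,b):
    A=np.zeros((3,3));B=np.zeros(3)
    for n,p in(a,b):
        o=cam(n)[1][:3,3]; d=ray(n,p,0)-o; d/=np.linalg.norm(d); Q=np.eye(3)-np.outer(d,d);A+=Q;B+=Q@o
    return np.linalg.solve(A,B)
E
python3 - <<'E'
import cv2,numpy as np
t=cv2.imread("pics/top0.png");s=cv2.imread("pics/side0.png")
g=lambda i,x,y,w,h,k:cv2.resize(i[y:y+h,x:x+w],(w*k,h*k),interpolation=cv2.INTER_CUBIC)
a=np.hstack([g(t,440,205,100,75,4),g(s,330,280,100,150,4)[:300]])
b=np.hstack([g(t,260,265,200,75,2),g(s,230,225,100,75,4)])
b=np.hstack([cv2.resize(t[265:325,260:420],(480,180),interpolation=cv2.INTER_CUBIC),cv2.resize(s[228:338,225:335],(320,320),interpolation=cv2.INTER_CUBIC)[:180]])
o=np.zeros((600,800,3),np.uint8)
o[:300,:400]=g(t,440,205,100,75,4)
o[:,480:]=cv2.resize(s[285:435,335:415],(320,600),interpolation=cv2.INTER_CUBIC)
o[300:480,:480]=cv2.resize(t[265:325,260:420],(480,180),interpolation=cv2.INTER_CUBIC)
o[480:600,:240]=cv2.resize(t[240:290,140:240],(240,120),interpolation=cv2.INTER_CUBIC)
cv2.imwrite("pics/c1.png",o)
E
```

```text
Traceback (most recent call last):
ValueError: all the input array dimensions except for the concatenation axis must match exactly, but along dimension 0, the array at index 0 has size 150 and the array at index 1 has size 300
```

```bash
python3 - <<'E'
import cv2,numpy as np
t=cv2.imread("pics/top0.png");s=cv2.imread("pics/side0.png")
z=lambda i,w,h:cv2.resize(i,(w,h),interpolation=cv2.INTER_CUBIC)
o=np.zeros((600,800,3),np.uint8)
o[:300,:400]=z(t[205:280,440:540],400,300)
o[:,480:]=z(s[285:435,335:415],320,600)
o[300:480,:480]=z(t[265:325,260:420],480,180)
o[480:600,:240]=z(t[240:290,140:240],240,120)
cv2.imwrite("pics/c1.png",o)
E
```

```text
(no output)
```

View pics/c1.png

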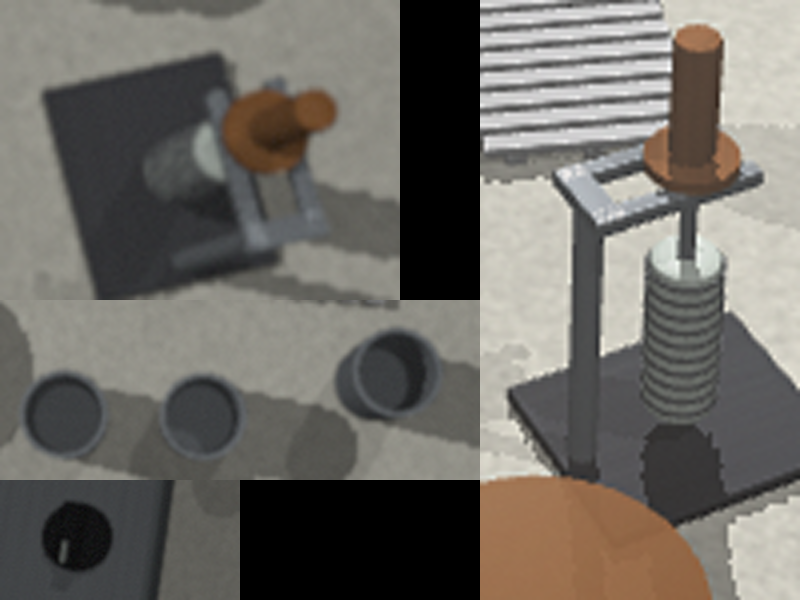

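```bash
python3 - <<'E'
from h import *
np.set_printoptions(precision=4,suppress=True)
print("htop",ray("top",(519.5,232.2),.235),ray("side",(389.5,295),.235),tri(("top",(519.5,232.2)),("side",(389.5,295))))
print("collar",ray("top",(506.2,238),.171),ray("side",(388,324.2),.171))
print("ends",ray("top",(494.2,229.5),.165),ray("top",(508.7,227),.165),"bar",ray("top",(511.2,263),.165))
for k,p in dict(a=(281.7,303),b=(327.7,303.3),c=(392,289)).items():
    print(k,[ray("top",p,z)[:2] for z in(.12,.098,.076)])
for p in[(278,242),(286,271),(308,286)]: print("side",p,[ray("side",p,z)[:2] for z in(.12,.098,.076)])
print("triv",[ray("top",p,.012)[:2] for p in[(281,204),(396,213),(391,267),(274,255)]])
print("dial",ray("top",(172.5,263.7),.1),ray("top",(166.7,269.6),.118))
print("deck corners",[ray("top",p,.072)[:2] for p in[(213,223),(205,312)]])
print("base",[ray("top",p,.008)[:2] for p in[(451,228),(495,218),(465,280),(509,271)]])
for n,p,z in[("jar",(432,157),.15),("white",(457,335),.08),("blue",(221,171),.08),("yellow",(241,220),.076),("purple",(371,345),.076),("scoop",(241,345),.035)]:print(n,ray("top",p,z)[:2])
E
```

```text
htop [ 0.5563 -0.3741  0.235 ] [ 0.557  -0.3701  0.235 ] [ 0.5559 -0.3732  0.2373]
collar [ 0.5555 -0.3721  0.171 ] [ 0.5571 -0.3706  0.171 ]
ends [ 0.5747 -0.3508  0.165 ] [ 0.5793 -0.3814  0.165 ] bar [ 0.5043 -0.3806  0.165 ]
a [array([0.4356, 0.0924]), array([0.4366, 0.0932]), array([0.4376, 0.0939])]
b [array([ 0.4328, -0.0042]), array([ 0.4337, -0.0053]), array([ 0.4346, -0.0064])]
c [array([ 0.4597, -0.141 ]), array([ 0.4611, -0.1447]), array([ 0.4626, -0.1484])]
side (278, 242) [array([0.4313, 0.0541]), array([0.437 , 0.0912]), array([0.4428, 0.1282])]
side (286, 271) [array([ 0.4256, -0.075 ]), array([ 0.4312, -0.0418]), array([ 0.4368, -0.0086])]
side (308, 286) [array([ 0.4597, -0.1441]), array([ 0.4663, -0.1129]), array([ 0.473 , -0.0818])]
triv [array([0.6731, 0.094 ]), array([ 0.6456, -0.1769]), array([ 0.5179, -0.1591]), array([0.552 , 0.1122])]
dial [0.5263 0.3268 0.1   ] [0.5118 0.3346 0.118 ]
deck corners [array([0.6191, 0.2444]), array([0.4221, 0.2614])]
base [array([ 0.6076, -0.3059]), array([ 0.6294, -0.412 ]), array([ 0.484 , -0.3309]), array([ 0.5027, -0.4354])]
jar [ 0.7373 -0.2346]
white [ 0.3597 -0.2839]
blue [0.7363 0.2253]
yellow [0.6238 0.1815]
purple [ 0.3428 -0.0973]
scoop [0.3484 0.1876]
```

Triangulation agrees across the views:
- **Cups:** mid at (.437,.092), short at (.435,-.007), tall at (.460,-.143). The heights match each one.
- **Brush and fork:** (.556,-.372), with the fork opening about 11° from world +x.
- **Trivet:** (.597,-.033), turned about -7°.

The dial is nearest, so I'll do that first.

Emit:
{"method": "step_arm", "body": {
  "steps": [
    [-1,[0,0,0],[0,0,-9]],
    [-1,[0,0,0],[0,0,-9]],
    [-1,[0,0,0],[0,0,-9]],
    [-1,[0,-37,0],[0,0,0]],
    [-1,[0,-37,0],[0,0,0]]
  ]
}}

```text
time: 0.78
position: [0.2598, 0.4381, 0.2494]
orientation: [-179.9, -0.0, -179.8]
contact_force: [0.0, -0.5, -0.1]
opening: 0.999
gripper_force: 0.0
```

Emit:
{"method": "step_arm", "body": {
  "steps": [
    [-1,[0,-37,0],[0,0,0]],
    [-1,[0,-37,0],[0,0,0]],
    [-1,[0,-38,0],[0,0,0]],
    [-1,[-44,0,0],[0,0,0]],
    [-1,[-44,0,0],[0,0,0]]
  ]
}}

```text
time: 1.4
position: [0.3488, 0.3267, 0.2503]
orientation: [180.0, 0.0, -179.9]
contact_force: [0.2, 0.2, -0.0]
opening: 0.998
gripper_force: 0.0
```

Emit:
{"method": "step_arm", "body": {
  "steps": [
    [-1,[-44,0,0],[0,0,0]],
    [-1,[-44,0,0],[0,0,0]],
    [-1,[-44,0,0],[0,0,0]],
    [-1,[-45,0,0],[0,0,0]],
    [-1,[0,0,0],[0,0,0]]
  ]
}}

```text
time: 2.02
position: [0.5282, 0.3272, 0.2486]
orientation: [-180.0, 0.0, -180.0]
contact_force: [-0.5, -1.0, -0.5]
opening: 0.998
gripper_force: 0.0
```

```bash
python3 - <<'E'
from h import *
s=arm.state(); im=arm.grab_frame("wrist"); cv2.imwrite("pics/w1.png",cv2.convertScaleAbs(im,alpha=1.8,beta=15))
print(s["position"],s["orientation"],s["joints"],s["contact_force"]); print(proj("wrist",(.5263,.3268,.1),s))
E
```

```text
[0.52817071 0.3271581  0.24862617] [-1.79968012e+02  3.30614845e-03 -1.79992649e+02] [ 2.53782363e+01  1.98611090e+01  8.04244654e+01 -3.08132611e-02
  7.97251457e+01 -6.46236149e+01] [-0.53704988 -1.00096623 -0.5097282 ]
[317.37687944 223.09756055]
```

View pics/w1.png

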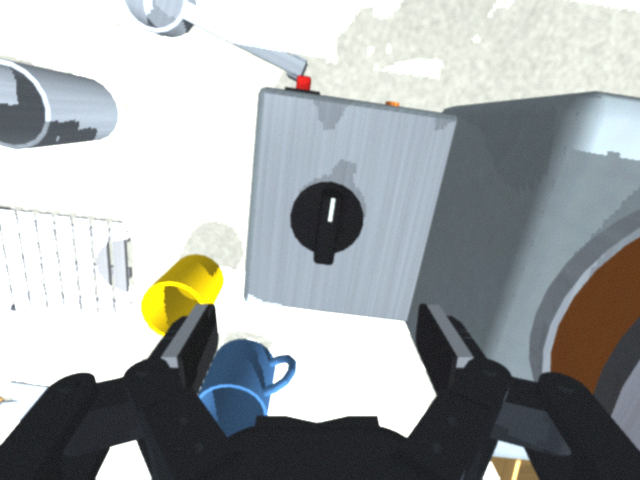

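The disc is at (327,218), the pointer line runs (334,198) to (331,221), and the bar's far end is at about (325,252).

```bash
python3 - <<'E'
from h import *
s=dict(position=[.52817,.32716,.24863],orientation=[-179.968,0,-179.993])
for p,z in[((327,218),.084),((334,198),.118),((331,221),.118),((325,252),.118)]:print(p,ray("wrist",p,z,s))
im=cv2.imread("pics/w1.png");c=cv2.resize(im[170:280,270:380],(600,600),interpolation=cv2.INTER_CUBIC)
cv2.imwrite("pics/w1c.png",cv2.convertScaleAbs(c,alpha=2.5,beta=0))
E
```

```text
(327, 218) [0.52639077 0.33507597 0.084     ]
(334, 198) [0.50161162 0.33915393 0.118     ]
(331, 221) [0.51938617 0.33715075 0.118     ]
(325, 252) [0.54460761 0.33277599 0.118     ]
```

View pics/w1c.png

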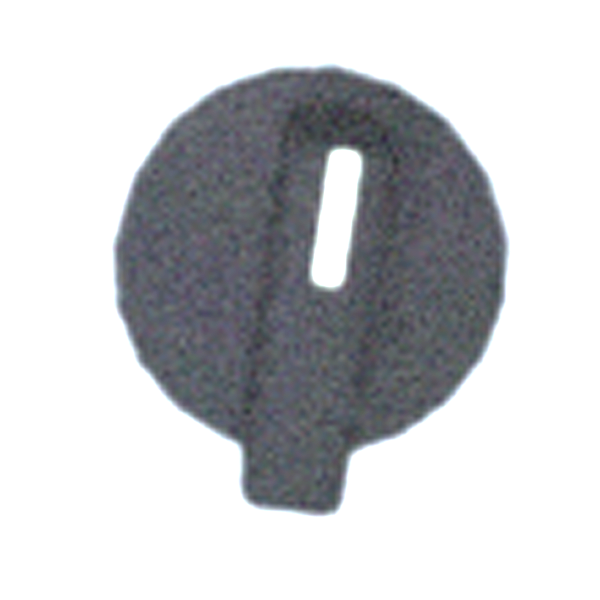

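Emit:
{"method": "step_arm", "body": {
  "steps": [
    [-1,[2,8,0],[0,0,6]],
    [-1,[0,0,40],[0,0,0]],
    [-1,[0,0,40],[0,0,0]],
    [-1,[0,0,35],[0,0,0]],
    [-1,[0,0,22],[0,0,0]]
  ]
}}

```text
time: 2.7
position: [0.5204, 0.3353, 0.1114]
orientation: [-179.9, -0.2, 174.2]
contact_force: [-0.2, -0.1, 0.1]
opening: 0.999
gripper_force: 0.0
```

Emit:
{"method": "step_arm", "body": {
  "steps": [
    [1,[0,0,0],[0,0,0]],
    [1,[0,0,0],[0,0,0]],
    [1,[0,0,0],[0,0,0]],
    [1,[0,0,0],[0,0,0]],
    [1,[0,0,0],[0,0,0]]
  ],
  "grip_force": 50
}}

```text
time: 3.32
position: [0.5237, 0.3359, 0.1144]
orientation: [179.9, 0.1, 174.1]
contact_force: [-0.7, 0.1, 6.1]
opening: 0.173
gripper_force: 49.6
```

Emit:
{"method": "step_arm", "body": {
  "steps": [
    [1,[-2,0,-2],[0,0,0]],
    [1,[0,0,0],[0,0,9.5]],
    [1,[0,0,0],[0,0,9.5]],
    [1,[0,0,0],[0,0,9.5]],
    [1,[0,0,0],[0,0,9.5]]
  ]
}}

```text
time: 3.95
position: [0.525, 0.3382, 0.1145]
orientation: [179.8, -0.2, 135.8]
contact_force: [-1.5, 7.7, -4.4]
opening: 0.173
gripper_force: 49.0
```

Emit:
{"method": "step_arm", "body": {
  "steps": [
    [1,[0,0,0],[0,0,9.5]],
    [1,[0,0,0],[0,0,9.5]],
    [1,[0,0,0],[0,0,9.5]],
    [1,[0,0,0],[0,0,3]],
    [1,[0,0,0],[0,0,0]]
  ]
}}

```text
time: 4.58
position: [0.5268, 0.3392, 0.1145]
orientation: [179.7, -0.4, 104.6]
contact_force: [2.6, 9.9, -7.6]
opening: 0.173
gripper_force: 48.7
```

Emit:
{"method": "step_arm", "body": {
  "steps": [
    [-1,[0,0,0],[0,0,0]],
    [-1,[0,0,0],[0,0,0]],
    [-1,[0,0,0],[0,0,0]],
    [-1,[0,0,-40],[0,0,0]],
    [-1,[0,0,-50],[0,0,0]]
  ]
}}

```text
time: 5.2
position: [0.5245, 0.3346, 0.2048]
orientation: [-179.8, 0.1, 104.6]
contact_force: [0.8, 0.5, 0.4]
opening: 1.0
gripper_force: 0.0
```

Emit:
{"method": "step_arm", "body": {
  "steps": [
    [-1,[0,0,-50],[0,0,0]],
    [-1,[0,0,-30],[0,0,0]],
    [-1,[-40,0,0],[0,0,0]],
    [-1,[-40,0,0],[0,0,0]],
    [-1,[0,0,0],[0,0,0]]
  ]
}}

```text
time: 5.82
position: [0.546, 0.2553, 0.2853]
orientation: [180.0, 0.1, 104.4]
contact_force: [1.2, -1.1, -0.9]
opening: 1.001
gripper_force: 0.0
```

```bash
python3 - <<'E'
from h import *
s=arm.state(); im=arm.grab_frame("wrist"); cv2.imwrite("pics/w2.png",cv2.convertScaleAbs(im,alpha=2))
print(s["position"],s["orientation"],s["joints"]); print(proj("wrist",(.5264,.335,.084),s))
cv2.imwrite("pics/s2.png",arm.grab_frame("side"))
E
```

```text
[0.54599242 0.25533607 0.28534704] [1.79987664e+02 7.05256550e-02 1.04432742e+02] [ 1.84928377e+01  1.72752247e+01  7.91225310e+01 -7.16694077e-02
  8.35949380e+01  4.06807920e+00]
[317.57773484 118.61889987]
```

View pics/w2.png

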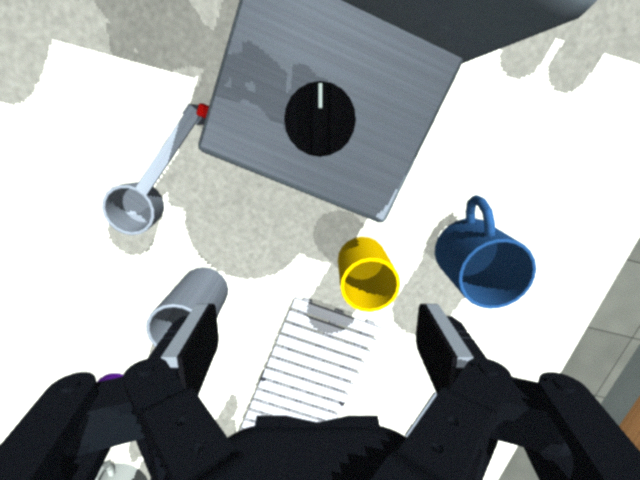

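The dial pointer is at (320,95), straight along tool x at yaw 104°, so the dial has turned 69° and is on. Next is the brush.

Emit:
{"method": "step_arm", "body": {
  "steps": [
    [-1,[0,0,0],[0,0,7.2]],
    [-1,[0,0,0],[0,0,7.2]],
    [-1,[-57,5,0],[0,0,0]],
    [-1,[-57,5,0],[0,0,0]],
    [-1,[-57,0,0],[0,0,0]]
  ]
}}

```text
time: 6.55
position: [0.5564, 0.0868, 0.2849]
orientation: [180.0, -0.0, 90.4]
contact_force: [0.8, -0.0, 0.7]
opening: 0.999
gripper_force: 0.0
```

Emit:
{"method": "step_arm", "body": {
  "steps": [
    [-1,[-57,0,0],[0,0,0]],
    [-1,[-57,0,0],[0,0,0]],
    [-1,[-57,0,0],[0,0,0]],
    [-1,[-57,0,0],[0,0,0]],
    [-1,[-57,0,0],[0,0,0]]
  ]
}}

```text
time: 7.18
position: [0.5578, -0.1986, 0.2851]
orientation: [180.0, -0.0, 90.3]
contact_force: [1.0, 0.9, -0.3]
opening: 1.0
gripper_force: 0.0
```

Emit:
{"method": "step_arm", "body": {
  "steps": [
    [-1,[-57,0,0],[0,0,0]],
    [-1,[-57,0,0],[0,0,0]],
    [-1,[-30,0,0],[0,0,0]],
    [-1,[0,0,0],[0,0,0]],
    [-1,[0,0,0],[0,0,0]]
  ]
}}

```text
time: 7.8
position: [0.5583, -0.3402, 0.2849]
orientation: [-180.0, -0.1, 90.3]
contact_force: [-0.5, 0.5, 0.0]
opening: 0.994
gripper_force: 0.0
```

```bash
python3 - <<'E'
from h import *
s=arm.state(); im=arm.grab_frame("wrist"); print(s["position"],s["orientation"])
cv2.imwrite("pics/w3.png",im)
for P in[(.5558,-.372,.235),(.5558,-.372,.171)]:print(proj("wrist",P,s))
h=cv2.cvtColor(im,cv2.COLOR_BGR2HSV);m=cv2.inRange(h,(3,110,40),(20,255,255))
for c in cv2.findContours(m,0,2)[0]:
    if cv2.contourArea(c)>300:print(cv2.contourArea(c),cv2.boundingRect(c))
E
```

```text
[ 0.55830379 -0.34020326  0.28485081] [-1.79990867e+02 -1.06132633e-01  9.03121392e+01]
[311.57081059 326.66838187]
[312.80746909 278.830242  ]
3593.5 (285, 249, 58, 92)
467.0 (535, 0, 30, 28)
```

View pics/w3.png

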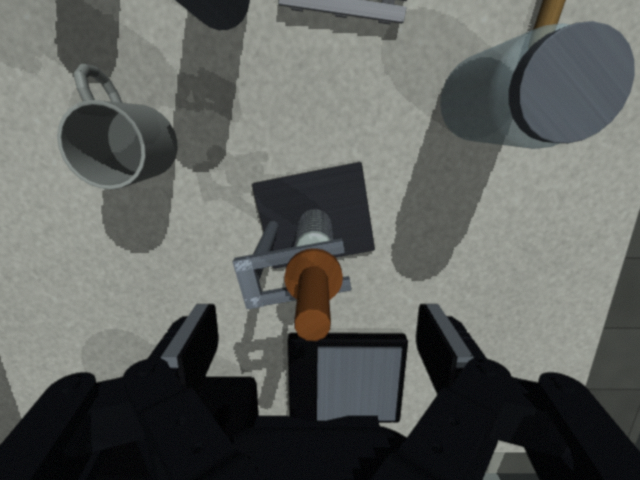

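The handle top is at (313,324) and the collar at (313,276), both within about 2 px of prediction. Descending to grip.

Emit:
{"method": "step_arm", "body": {
  "steps": [
    [-1,[-31,-1,0],[0,0,0]],
    [-1,[0,0,30],[0,0,0]],
    [-1,[0,0,30],[0,0,0]],
    [-1,[0,0,20],[0,0,0]],
    [-1,[0,0,0],[0,0,0]]
  ]
}}

```text
time: 8.48
position: [0.5567, -0.3704, 0.2036]
orientation: [-179.8, -0.2, 90.4]
contact_force: [0.4, -0.8, 0.2]
opening: 1.0
gripper_force: 0.0
```

Emit:
{"method": "step_arm", "body": {
  "steps": [
    [1,[0,0,0],[0,0,0]],
    [1,[0,0,0],[0,0,0]],
    [1,[0,0,0],[0,0,0]],
    [1,[0,0,0],[0,0,0]],
    [1,[0,0,0],[0,0,0]]
  ],
  "grip_force": 60
}}

```text
time: 9.1
position: [0.557, -0.3731, 0.2058]
orientation: [180.0, 0.0, 90.2]
contact_force: [-1.7, 0.4, 4.0]
opening: 0.242
gripper_force: 58.4
```

Emit:
{"method": "step_arm", "body": {
  "steps": [
    [1,[0,0,-8],[0,0,0]],
    [1,[0,0,-8],[0,0,0]],
    [1,[6,30,0],[0,0,0]],
    [1,[6,31,0],[0,0,0]],
    [1,[2,10,-30],[0,0,0]]
  ]
}}

```text
time: 9.72
position: [0.6286, -0.3572, 0.248]
orientation: [-179.7, -0.2, 90.3]
contact_force: [-0.1, 0.0, -1.7]
opening: 0.243
gripper_force: 58.8
```

Emit:
{"method": "step_arm", "body": {
  "steps": [
    [1,[0,0,-50],[0,0,0]],
    [1,[0,0,-60],[0,0,0]],
    [1,[40,0,0],[0,0,0]],
    [1,[40,-40,0],[0,0,0]],
    [1,[40,-40,0],[0,0,0]]
  ]
}}

```text
time: 10.35
position: [0.5469, -0.2378, 0.3607]
orientation: [180.0, -0.0, 90.3]
contact_force: [0.7, 0.9, -0.6]
opening: 0.244
gripper_force: 59.2
```

```bash
python3 - <<'E'
from h import *
s=arm.state(); print(s["position"],s["orientation"],s["gripper_force"],s["opening"])
o=np.zeros((600,800,3),np.uint8)
t=arm.grab_frame("top");si=arm.grab_frame("side")
o[:,:400]=cv2.resize(si[130:430,180:380],(400,600));o[:300,400:]=cv2.resize(t[190:340,260:460],(400,300));o[300:,400:]=cv2.resize(arm.grab_frame("wrist"),(400,300))
cv2.imwrite("pics/c3.png",o)
for n,P in dict(t=(.460,-.143,.12),m=(.437,.092,.098),s=(.435,-.007,.076)).items():print(n,proj("top",P),proj("side",P),proj("wrist",P,s))
E
```

```text
[ 0.54685503 -0.23777177  0.36074315] [ 1.79996457e+02 -2.55275394e-02  9.02564443e+01] 59.1966712474823 0.24424848802988006
t [392.93859608 288.82587732] [308.01475568 285.69777316] [228.36957638 105.11820717]
m [282.23589475 302.80791091] [277.92370702 241.83415559] [ 185.19198926 -197.65092547]
s [327.98091568 303.11723415] [285.12742977 270.74227656] [202.9823159  -41.84956033]
```

View pics/c3.png

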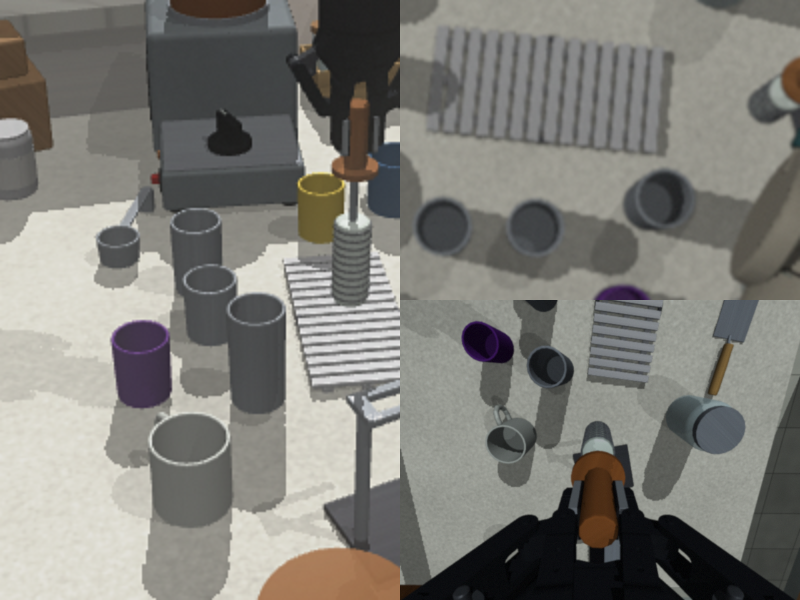

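All the cups are unmoved: the static-view predictions match. I'll check the brush pose and the tall cup's rim more precisely.

```bash
python3 - <<'E'
from h import *
s=arm.state();p=s["position"]
for dz in(-.185,-.093,-.040,.03):print(dz,proj("side",p+[0,0,dz]),proj("wrist",p+[0,0,dz],s),proj("top",p+[0,0,dz]))
w=arm.grab_frame("wrist"); c=cv2.resize(w[70:180,180:400],(800,400),interpolation=cv2.INTER_CUBIC)
si=arm.grab_frame("side"); d=cv2.resize(si[160:290,300:400],(154,200),interpolation=cv2.INTER_CUBIC)
o=np.zeros((600,800,3),np.uint8);o[:400]=c;o[400:,:154]=d;o[400:,200:600]=cv2.resize(arm.grab_frame("top")[265:325,350:470],(400,200),interpolation=cv2.INTER_CUBIC)
cv2.imwrite("pics/c4.png",cv2.convertScaleAbs(o,alpha=1.4))
E
```

```text
-0.185 [359.98160535 281.71423007] [316.43257926 213.52126289] [441.50534953 243.83624289]
-0.093 [361.03375155 241.66354971] [316.27734998 248.68643538] [454.00817501 236.38824588]
-0.04 [361.67871579 217.11253509] [316.12005102 284.32046885] [462.28014737 231.46058968]
0.03 [362.57833214 182.86800958] [315.70118456 379.20921068] [474.68740175 224.06952486]
```

View pics/c4.png

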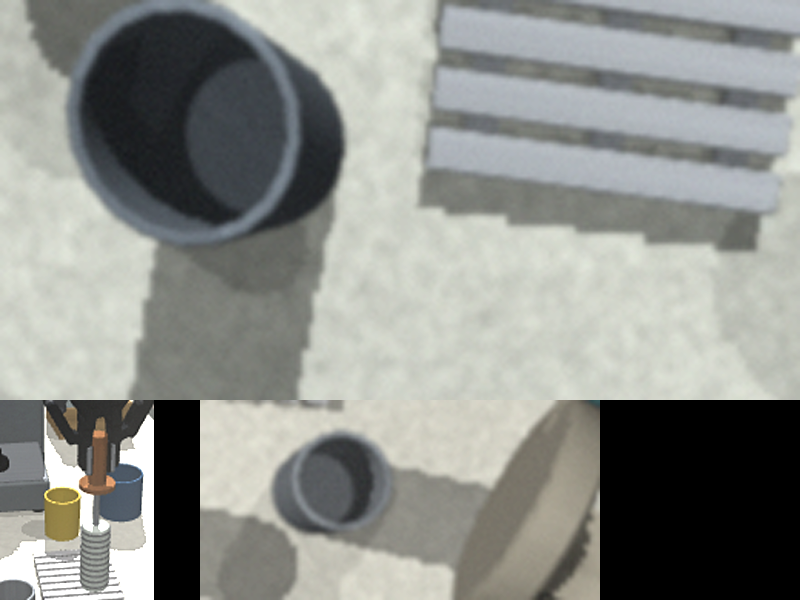

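Emit:
{"method": "step_arm", "body": {
  "steps": [
    [1,[48,-43,0],[0,0,0]],
    [1,[47,-43,0],[0,0,0]],
    [1,[0,0,0],[0,0,0]],
    [1,[0,0,30],[0,0,0]],
    [1,[0,0,30],[0,0,0]]
  ]
}}

```text
time: 11.28
position: [0.4653, -0.1482, 0.3008]
orientation: [179.9, 0.1, 90.2]
contact_force: [0.3, 0.4, -2.6]
opening: 0.241
gripper_force: 59.7
```

Emit:
{"method": "step_arm", "body": {
  "steps": [
    [1,[0,0,25],[0,0,0]],
    [1,[0,0,25],[0,0,0]],
    [1,[0,0,20],[0,0,0]],
    [1,[0,0,0],[0,0,0]]
  ]
}}

```text
time: 11.78
position: [0.4638, -0.1476, 0.2294]
orientation: [-179.8, -0.1, 90.2]
contact_force: [0.7, -0.1, -0.5]
opening: 0.243
gripper_force: 59.5
```

Emit:
{"method": "step_arm", "body": {
  "steps": [
    [1,[4,-2,12],[0,0,0]],
    [1,[0,0,12],[0,0,0]],
    [1,[0,0,10],[0,0,0]],
    [1,[0,0,0],[0,0,0]],
    [1,[0,0,0],[0,0,0]]
  ]
}}

```text
time: 12.4
position: [0.4615, -0.1428, 0.1973]
orientation: [180.0, 0.0, 90.2]
contact_force: [-0.1, -0.2, -1.0]
opening: 0.241
gripper_force: 59.6
```

```bash
python3 - <<'E'
from h import *
s=arm.state(); p=s["position"];print(p,s["contact_force"],s["torque"])
w=arm.grab_frame("side"); o=cv2.resize(w[190:350,240:400],(600,600),interpolation=cv2.INTER_CUBIC)
cv2.imwrite("pics/c5.png",o);print(proj("side",p-[0,0,.037]),proj("side",(.461,-.1425,.12)))
E
```

```text
[ 0.46149625 -0.14278015  0.19726199] [-0.05213256 -0.18586141 -0.96230248] [-0.03867058 -0.04978032 -0.01829177]
[308.28512154 269.6780179 ] [308.42047569 285.50010297]
```

View pics/c5.png

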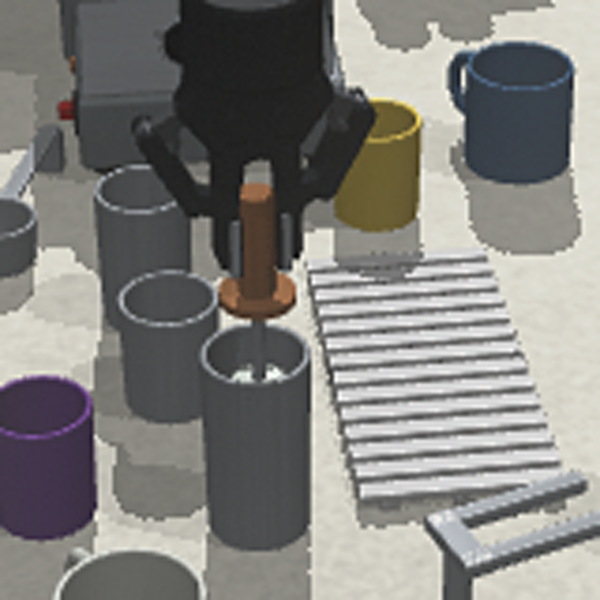

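The brush head is centred in the tall cup, with the collar at about (308,268). I'll go 4 mm deeper, then stroke up and back down.

Emit:
{"method": "step_arm", "body": {
  "steps": [
    [1,[0,0,4],[0,0,0]],
    [1,[0,0,0],[0,0,0]],
    [1,[0,0,0],[0,0,0]],
    [1,[0,0,-30],[0,0,0]],
    [1,[0,0,-35],[0,0,0]]
  ]
}}

```text
time: 13.08
position: [0.4608, -0.1425, 0.2582]
orientation: [-179.9, -0.0, 90.2]
contact_force: [0.4, -0.7, -1.3]
opening: 0.237
gripper_force: 59.5
```

Emit:
{"method": "step_arm", "body": {
  "steps": [
    [1,[0,0,-35],[0,0,0]],
    [1,[0,0,0],[0,0,0]],
    [1,[0,0,0],[0,0,0]],
    [1,[0,0,30],[0,0,0]],
    [1,[0,0,30],[0,0,0]]
  ]
}}

```text
time: 13.7
position: [0.4604, -0.1423, 0.2308]
orientation: [-179.9, -0.1, 90.2]
contact_force: [-0.7, 0.5, -2.0]
opening: 0.24
gripper_force: 59.7
```

Emit:
{"method": "step_arm", "body": {
  "steps": [
    [1,[0,0,25],[0,0,0]],
    [1,[0,0,15],[0,0,0]],
    [1,[0,0,0],[0,0,0]],
    [1,[0,0,0],[0,0,0]],
    [1,[0,0,0],[0,0,0]]
  ]
}}

```text
time: 14.32
position: [0.4614, -0.1427, 0.1932]
orientation: [180.0, 0.0, 90.2]
contact_force: [-0.6, -0.2, -1.1]
opening: 0.245
gripper_force: 59.9
```

Emit:
{"method": "step_arm", "body": {
  "steps": [
    [1,[0,0,-30],[0,0,0]],
    [1,[0,0,-40],[0,0,0]],
    [1,[0,0,-40],[0,0,0]],
    [1,[0,0,-40],[0,0,0]],
    [1,[0,0,0],[0,0,0]]
  ]
}}

```text
time: 14.95
position: [0.4628, -0.1434, 0.3466]
orientation: [179.6, 0.2, 90.2]
contact_force: [-0.4, 0.0, -1.7]
opening: 0.242
gripper_force: 59.8
```

```bash
python3 - <<'E'
from h import *
s=arm.state(); p=s["position"];print(p,s["orientation"])
o=np.zeros((600,800,3),np.uint8)
o[:,:400]=cv2.resize(arm.grab_frame("side")[190:340,230:330],(400,600),interpolation=cv2.INTER_CUBIC)
o[:300,400:]=cv2.resize(arm.grab_frame("top")[240:340,260:400],(400,300),interpolation=cv2.INTER_CUBIC)
o[300:,400:]=cv2.resize(arm.grab_frame("wrist"),(400,300))
cv2.imwrite("pics/c6.png",cv2.convertScaleAbs(o,alpha=1.4))
for n,P in dict(t=(.461,-.143,.12),m=(.437,.092,.098),s=(.435,-.007,.076)).items():print(n,proj("top",P),proj("side",P),proj("wrist",P,s))
E
```

```text
[ 0.46276339 -0.14335194  0.34664907] [179.57190736   0.19692541  90.24162611]
t [392.9165234  288.35250574] [308.47280583 285.62961943] [313.11180595 202.06817195]
m [282.23589475 302.80791091] [277.92370702 241.83415559] [285.78938417 -67.88209208]
s [327.98091568 303.11723415] [285.12742977 270.74227656] [287.87663068  62.01125081]
```

View pics/c6.png

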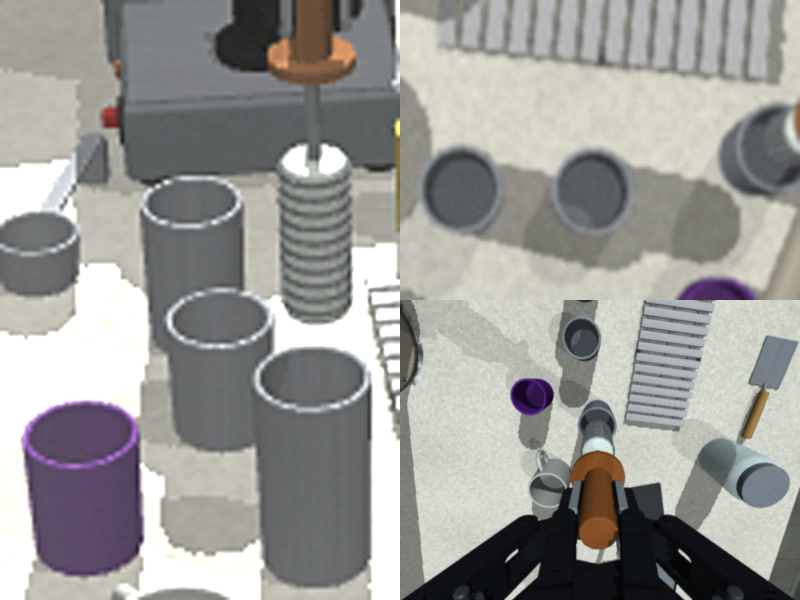

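All three cups are in place (side rims at (308,285), (278,241), (285,270), matching prediction). On to the mid cup. Further cup checks will be numeric.

Emit:
{"method": "step_arm", "body": {
  "steps": [
    [1,[47,-5,0],[0,0,0]],
    [1,[47,-5,0],[0,0,0]],
    [1,[47,-5,0],[0,0,0]],
    [1,[47,-5,0],[0,0,0]],
    [1,[47,-4,0],[0,0,0]]
  ]
}}

```text
time: 15.72
position: [0.4351, 0.0936, 0.3413]
orientation: [-179.8, 0.0, 90.2]
contact_force: [-0.0, 0.1, -1.0]
opening: 0.241
gripper_force: 59.7
```

Emit:
{"method": "step_arm", "body": {
  "steps": [
    [1,[0,0,0],[0,0,0]],
    [1,[0,0,0],[0,0,0]]
  ]
}}

```text
time: 15.98
position: [0.4357, 0.092, 0.3418]
orientation: [-179.9, 0.1, 90.3]
contact_force: [0.6, -0.1, -1.2]
opening: 0.238
gripper_force: 59.7
```

```bash
cat >> h.py <<'E'
def rim(im,P,name="top",r=.032):
    "Hough circle rim nearest to predicted rim centre P in the top view -> world xy at height P[2]"
    u=proj(name,P); k=4; w=30; x0,y0=int(u[0])-w,int(u[1])-w
    g=cv2.resize(cv2.cvtColor(im,cv2.COLOR_BGR2GRAY)[y0:y0+2*w,x0:x0+2*w],None,fx=k,fy=k,interpolation=cv2.INTER_CUBIC)
    R0=np.linalg.norm(proj(name,np.array(P)+[0,r,0])-u)*k
    c=cv2.HoughCircles(g,cv2.HOUGH_GRADIENT,1.5,10,param1=80,param2=15,minRadius=int(R0*.9),maxRadius=int(R0*1.1))
    if c is None: return None
    c=c[0][0]; p=(c[0]/k+x0-.4,c[1]/k+y0-.4); return ray(name,p,P[2])[:2].round(4),round(c[2]/R0,2)
E
python3 - <<'E'
from h import *
t0=cv2.imread("pics/top0.png"); s=arm.state(); t=arm.grab_frame("top");print(s["position"],s["orientation"])
for P in[(.461,-.143,.12),(.437,.092,.098),(.435,-.007,.076)]:print(rim(t0,P),rim(t,P))
si=arm.grab_frame("side");s0=cv2.imread("pics/side0.png")
for P in[(.461,-.143,.12),(.437,.092,.098),(.435,-.007,.076)]:
    u=proj("side",P).astype(int);a=np.s_[u[1]-12:u[1]+12,u[0]-22:u[0]+22];print(cv2.absdiff(si[a],s0[a]).mean())
E
```

```text
[0.43573283 0.09198046 0.34179346] [-1.79862601e+02  5.23875102e-02  9.02852256e+01]
(array([ 0.457 , -0.1269]), np.float64(0.97)) (array([ 0.4554, -0.1269]), np.float64(0.94))
(array([0.436 , 0.0946]), np.float64(0.9)) (array([0.38  , 0.1385]), np.float64(1.04))
(array([ 0.4301, -0.0051]), np.float64(0.99)) (array([ 0.4867, -0.038 ]), np.float64(1.08))
2.66540404040404
2.445075757575758
3.7335858585858586
```

The side image differs very little from the start at all three rims, so nothing has moved. Brushing the mid cup.

Emit:
{"method": "step_arm", "body": {
  "steps": [
    [1,[0,1,35],[0,0,0]],
    [1,[0,0,35],[0,0,0]],
    [1,[0,0,30],[0,0,0]],
    [1,[0,0,20],[0,0,0]],
    [1,[0,0,0],[0,0,0]]
  ]
}}

```text
time: 16.7
position: [0.4362, 0.091, 0.2215]
orientation: [-179.8, 0.0, 90.1]
contact_force: [-0.1, -0.4, -0.2]
opening: 0.249
gripper_force: 59.6
```

Emit:
{"method": "step_arm", "body": {
  "steps": [
    [1,[0,0,15],[0,0,0]],
    [1,[0,0,13],[0,0,0]],
    [1,[0,0,0],[0,0,0]],
    [1,[0,0,0],[0,0,0]],
    [1,[0,0,0],[0,0,0]]
  ]
}}

```text
time: 17.32
position: [0.4377, 0.0922, 0.1956]
orientation: [179.9, -0.0, 90.2]
contact_force: [-0.0, -0.2, -1.4]
opening: 0.244
gripper_force: 59.7
```

Emit:
{"method": "step_arm", "body": {
  "steps": [
    [1,[0,0,-25],[0,0,0]],
    [1,[0,0,-25],[0,0,0]],
    [1,[0,0,-25],[0,0,0]],
    [1,[0,0,0],[0,0,0]],
    [1,[0,0,0],[0,0,0]]
  ]
}}

```text
time: 17.95
position: [0.4367, 0.0922, 0.2693]
orientation: [-179.9, -0.0, 90.2]
contact_force: [-0.3, 1.0, -1.6]
opening: 0.24
gripper_force: 59.8
```

Emit:
{"method": "step_arm", "body": {
  "steps": [
    [1,[0,0,30],[0,0,0]],
    [1,[0,0,30],[0,0,0]],
    [1,[0,0,15],[0,0,0]],
    [1,[0,0,0],[0,0,0]],
    [1,[0,0,0],[0,0,0]]
  ]
}}

```text
time: 18.58
position: [0.4374, 0.0923, 0.195]
orientation: [-180.0, -0.0, 90.2]
contact_force: [0.6, 0.2, -0.7]
opening: 0.24
gripper_force: 59.6
```

```bash
python3 - <<'E'
from h import *
s=arm.state();p=s["position"];print(p,s["contact_force"],proj("side",p-[0,0,.037]))
si=arm.grab_frame("side");s0=cv2.imread("pics/side0.png")
h=cv2.cvtColor(si,cv2.COLOR_BGR2HSV);m=cv2.inRange(h,(3,110,40),(14,255,255));m[330:]=0;m[:180]=0
for c in cv2.findContours(m,0,2)[0]:
    if cv2.contourArea(c)>150:print(cv2.boundingRect(c))
for P in[(.461,-.143,.05),(.437,.092,.02),(.435,-.007,.04)]:
    u=proj("side",P).astype(int);a=np.s_[u[1]-12:u[1]+12,u[0]-22:u[0]+22];print(cv2.absdiff(si[a],s0[a]).mean())
E
```

```text
[0.43740912 0.09226071 0.19500402] [ 0.55061068  0.22292896 -0.68187968] [276.93668412 220.36456916]
(269, 193, 17, 31)
2.6537247474747474
4.058080808080808
3.199810606060606
```

Emit:
{"method": "step_arm", "body": {
  "steps": [
    [1,[0,0,-40],[0,0,0]],
    [1,[0,0,-50],[0,0,0]],
    [1,[0,0,-40],[0,0,0]],
    [1,[0,0,0],[0,0,0]],
    [1,[-33,-1,0],[0,0,0]]
  ]
}}

```text
time: 19.25
position: [0.4363, 0.0601, 0.3251]
orientation: [179.9, -0.1, 90.4]
contact_force: [0.9, -0.1, -1.9]
opening: 0.242
gripper_force: 59.8
```

Emit:
{"method": "step_arm", "body": {
  "steps": [
    [1,[-33,-1,0],[0,0,0]],
    [1,[-33,0,0],[0,0,0]],
    [1,[0,0,0],[0,0,0]],
    [1,[0,0,0],[0,0,0]]
  ]
}}

```text
time: 19.75
position: [0.4353, -0.0063, 0.3244]
orientation: [-179.9, -0.1, 90.2]
contact_force: [-0.3, -0.1, -1.0]
opening: 0.239
gripper_force: 59.8
```

```bash
python3 - <<'E'
from h import *
s=arm.state();p=s["position"];print(p,s["contact_force"])
si=arm.grab_frame("side");s0=cv2.imread("pics/side0.png")
for P in[(.461,-.143,.12),(.437,.092,.06),(.435,-.007,.076)]:
    u=proj("side",P).astype(int);a=np.s_[u[1]-12:u[1]+12,u[0]-22:u[0]+22];print(cv2.absdiff(si[a],s0[a]).mean())
E
```

```text
[ 0.43525217 -0.00634625  0.32436061] [-0.30654044 -0.07615706 -1.04043327]
1.6609848484848484
3.4472853535353534
1.8914141414141414
```

Emit:
{"method": "step_arm", "body": {
  "steps": [
    [1,[-1,0,35],[0,0,0]],
    [1,[0,0,35],[0,0,0]],
    [1,[0,0,30],[0,0,0]],
    [1,[0,0,0],[0,0,0]],
    [1,[0,0,16],[0,0,0]]
  ]
}}

```text
time: 20.42
position: [0.4374, -0.0074, 0.2107]
orientation: [179.7, 0.0, 90.3]
contact_force: [0.2, 0.3, -1.3]
opening: 0.242
gripper_force: 59.8
```

Emit:
{"method": "step_arm", "body": {
  "steps": [
    [1,[0,0,14],[0,0,0]],
    [1,[0,0,0],[0,0,0]],
    [1,[0,0,0],[0,0,0]],
    [1,[0,0,0],[0,0,0]],
    [1,[0,0,-25],[0,0,0]]
  ]
}}

```text
time: 21.05
position: [0.4345, -0.0076, 0.2192]
orientation: [-179.8, -0.0, 90.2]
contact_force: [0.2, 1.4, -0.8]
opening: 0.242
gripper_force: 59.6
```

Emit:
{"method": "step_arm", "body": {
  "steps": [
    [1,[0,0,-25],[0,0,0]],
    [1,[0,0,0],[0,0,0]],
    [1,[0,0,0],[0,0,0]],
    [1,[0,0,25],[0,0,0]],
    [1,[0,0,25],[0,0,0]]
  ]
}}

```text
time: 21.68
position: [0.435, -0.0077, 0.1934]
orientation: [-179.9, -0.0, 90.2]
contact_force: [0.7, 0.8, -1.4]
opening: 0.238
gripper_force: 59.8
```

Emit:
{"method": "step_arm", "body": {
  "steps": [
    [1,[0,0,0],[0,0,0]],
    [1,[0,0,0],[0,0,0]],
    [1,[0,0,0],[0,0,0]],
    [1,[0,0,0],[0,0,0]]
  ]
}}

```text
time: 22.18
position: [0.4361, -0.0078, 0.1957]
orientation: [179.9, 0.0, 90.2]
contact_force: [0.1, -0.4, -2.0]
opening: 0.242
gripper_force: 59.6
```

```bash
python3 - <<'E'
from h import *
s=arm.state();p=s["position"];print(p,s["contact_force"],proj("side",p-[0,0,.037]))
si=arm.grab_frame("side");s0=cv2.imread("pics/side0.png")
h=cv2.cvtColor(si,cv2.COLOR_BGR2HSV);m=cv2.inRange(h,(3,110,40),(14,255,255));m[330:]=0;m[:180]=0
for c in cv2.findContours(m,0,2)[0]:
    if cv2.contourArea(c)>150:print(cv2.boundingRect(c))
for P in[(.461,-.143,.05),(.437,.092,.02),(.435,-.007,.04)]:
    u=proj("side",P).astype(int);a=np.s_[u[1]-12:u[1]+12,u[0]-22:u[0]+22];print(cv2.absdiff(si[a],s0[a]).mean())
E
```

```text
[ 0.4361399 -0.0078469  0.1957099] [ 0.07845913 -0.38075324 -1.95637177] [284.24565187 240.42722773]
1.1041666666666667
13.172664141414142
4.220012626262626
```

Emit:
{"method": "step_arm", "body": {
  "steps": [
    [1,[0,0,-40],[0,0,0]],
    [1,[0,0,-45],[0,0,0]],
    [1,[0,0,-45],[0,0,0]],
    [1,[0,0,-35],[0,0,0]],
    [1,[-35,19,0],[0,0,0]]
  ]
}}

```text
time: 22.85
position: [0.4556, -0.0417, 0.3642]
orientation: [179.5, 0.0, 90.4]
contact_force: [0.5, -0.3, -1.6]
opening: 0.239
gripper_force: 59.8
```

Emit:
{"method": "step_arm", "body": {
  "steps": [
    [1,[-45,25,0],[0,0,0]],
    [1,[-45,25,0],[0,0,0]],
    [1,[-45,25,0],[0,0,0]],
    [1,[-45,25,0],[0,0,0]],
    [1,[-45,25,0],[0,0,0]]
  ]
}}

```text
time: 23.48
position: [0.5815, -0.2687, 0.3602]
orientation: [180.0, -0.0, 90.2]
contact_force: [-0.3, 0.4, -1.2]
opening: 0.242
gripper_force: 59.8
```

Emit:
{"method": "step_arm", "body": {
  "steps": [
    [1,[-45,25,0],[0,0,0]],
    [1,[-45,21,0],[0,0,0]],
    [1,[0,0,0],[0,0,0]],
    [1,[0,0,0],[0,0,0]]
  ]
}}

```text
time: 23.98
position: [0.627, -0.3568, 0.3595]
orientation: [-179.9, -0.1, 90.2]
contact_force: [-0.2, 0.7, -1.3]
opening: 0.241
gripper_force: 59.6
```

```bash
python3 - <<'E'
from h import *
import time
s=arm.state();p=s["position"];print(p,s["orientation"])
si=arm.grab_frame("side");s0=cv2.imread("pics/side0.png")
for P in[(.461,-.143,.12),(.437,.092,.06),(.437,.092,.02),(.435,-.007,.076)]:
    u=proj("side",P).astype(int);a=np.s_[u[1]-12:u[1]+12,u[0]-22:u[0]+22];print(cv2.absdiff(si[a],s0[a]).mean())
E
```

```text
[ 0.62697119 -0.35680593  0.35945374] [-1.79948883e+02 -7.70898213e-02  9.02256397e+01]
8.097222222222221
8.059343434343434
8.522411616161616
8.25189393939394
```

Emit:
{"method": "step_arm", "body": {
  "steps": [
    [1,[0,0,40],[0,0,0]],
    [1,[0,0,40],[0,0,0]],
    [1,[0,0,35],[0,0,0]],
    [1,[0,0,23],[0,0,0]],
    [1,[0,0,0],[0,0,0]]
  ]
}}

```text
time: 24.65
position: [0.6259, -0.3549, 0.2209]
orientation: [-179.8, -0.1, 90.3]
contact_force: [0.3, 0.2, -1.1]
opening: 0.243
gripper_force: 59.7
```

Emit:
{"method": "step_arm", "body": {
  "steps": [
    [1,[-5,-20,0],[0,0,0]],
    [1,[-5,-20,0],[0,0,0]],
    [1,[-3,-19,0],[0,0,0]],
    [1,[-2,-11,0],[0,0,0]],
    [1,[0,0,0],[0,0,0]]
  ]
}}

```text
time: 25.28
position: [0.5568, -0.3724, 0.2229]
orientation: [179.9, 0.0, 90.2]
contact_force: [0.4, -0.3, -1.4]
opening: 0.242
gripper_force: 59.7
```

```bash
python3 - <<'E'
from h import *
for i in range(1):
    s=arm.state();print(s["position"],s["orientation"],s["contact_force"])
o=np.zeros((600,800,3),np.uint8)
o[:,:400]=cv2.resize(arm.grab_frame("side")[280:430,330:430],(400,600),interpolation=cv2.INTER_CUBIC)
o[:300,400:]=cv2.resize(arm.grab_frame("top")[200:290,430:550],(400,300),interpolation=cv2.INTER_CUBIC)
o[300:,400:]=cv2.resize(arm.grab_frame("wrist")[180:420,160:480],(400,300),interpolation=cv2.INTER_CUBIC)
cv2.imwrite("pics/c7.png",cv2.convertScaleAbs(o,alpha=1.4))
E
```

```text
[ 0.55676125 -0.3724072   0.22286191] [1.79934796e+02 3.05191686e-02 9.01943124e+01] [ 0.3803647  -0.26250928 -1.37371128]
```

View pics/c7.png

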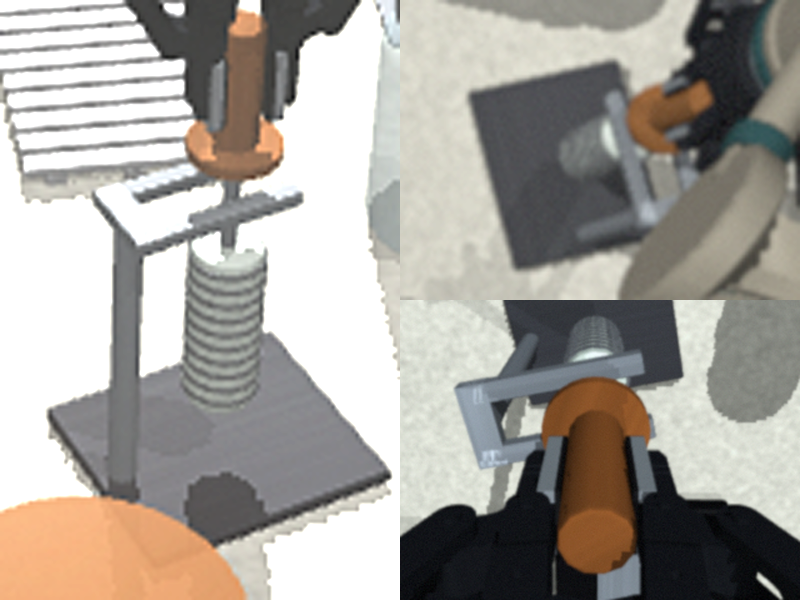

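The brush wire sits between the prongs with the collar just above them. Lowering and releasing.

Emit:
{"method": "step_arm", "body": {
  "steps": [
    [1,[0,0,10],[0,0,0]],
    [1,[0,0,5],[0,0,0]],
    [1,[0,0,1],[0,0,0]],
    [1,[0,0,0],[0,0,0]],
    [1,[0,0,0],[0,0,0]]
  ]
}}

```text
time: 26.05
position: [0.5573, -0.3723, 0.206]
orientation: [180.0, 0.0, 90.2]
contact_force: [-1.1, 0.5, -1.8]
opening: 0.239
gripper_force: 60.0
```

Emit:
{"method": "step_arm", "body": {
  "steps": [
    [1,[0,0,1.5],[0,0,0]],
    [1,[0,0,0],[0,0,0]],
    [1,[0,0,0],[0,0,0]]
  ]
}}

```text
time: 26.42
position: [0.5574, -0.3724, 0.205]
orientation: [180.0, 0.0, 90.2]
contact_force: [0.3, 0.2, 1.6]
opening: 0.238
gripper_force: 60.1
```

Emit:
{"method": "step_arm", "body": {
  "steps": [
    [0.3,[0,0,0],[0,0,0]],
    [-1,[0,0,0],[0,0,0]],
    [-1,[0,0,0],[0,0,0]],
    [-1,[0,0,0],[0,0,0]]
  ],
  "grip_force": 30
}}

```text
time: 26.92
position: [0.5572, -0.3723, 0.2043]
orientation: [-180.0, -0.0, 90.2]
contact_force: [-0.4, -0.3, -0.3]
opening: 0.962
gripper_force: 0.0
```

Emit:
{"method": "step_arm", "body": {
  "steps": [
    [-1,[0,0,-25],[0,0,0]],
    [-1,[0,0,-40],[0,0,0]],
    [-1,[0,0,-40],[0,0,0]],
    [-1,[40,0,0],[0,0,0]],
    [-1,[40,0,0],[0,0,0]]
  ]
}}

```text
time: 27.55
position: [0.557, -0.2919, 0.31]
orientation: [179.9, 0.0, 90.2]
contact_force: [-0.1, -0.3, 0.1]
opening: 1.001
gripper_force: 0.0
```

```bash
python3 - <<'E'
from h import *
s=arm.state();print(s["position"],s["orientation"],s["contact_force"])
si=arm.grab_frame("side");s0=cv2.imread("pics/side0.png")
for im in(s0,si):
    h=cv2.cvtColor(im,cv2.COLOR_BGR2HSV);m=cv2.inRange(h,(3,110,40),(14,255,255));m[345:]=0;m[:230]=0
    print([cv2.boundingRect(c) for c in cv2.findContours(m,0,2)[0] if cv2.contourArea(c)>100])
for P in[(.461,-.143,.12),(.437,.092,.098),(.437,.092,.02),(.435,-.007,.076)]:
    u=proj("side",P).astype(int);a=np.s_[u[1]-12:u[1]+12,u[0]-22:u[0]+22];print(cv2.absdiff(si[a],s0[a]).mean())
w=arm.grab_frame("wrist");cv2.imwrite("pics/w8.png",w)
cv2.imwrite("pics/s8.png",si);cv2.imwrite("pics/t8.png",arm.grab_frame("top"))
for P in[(.461,-.143,.12),(.437,.092,.098),(.437,.092,.02),(.435,-.007,.076)]:print(proj("wrist",P,s))
E
```

```text
[ 0.5569735  -0.29186253  0.31002337] [1.79926721e+02 2.47027527e-02 9.01681927e+01] [-0.11226974 -0.27161756  0.05373979]
[]
[]
8.024305555555555
7.313131313131313
8.540719696969697
8.255050505050505
[195.56286528  29.51182879]
[ 129.3091962 -381.5091551]
[ 176.09762352 -256.0883258 ]
[ 162.242343   -153.15220047]
```

```bash
cat >> h.py <<'E'
def shift(im0,im,u,w=18,hh=18,r=40):
    x,y=map(int,u);t=im0[y-hh:y+hh,x-w:x+w];s=im[y-hh-r:y+hh+r,x-w-r:x+w+r]
    m=cv2.matchTemplate(s,t,cv2.TM_CCOEFF_NORMED);_,v,_,l=cv2.minMaxLoc(m);return l[0]-r,l[1]-r,round(v,3)
E
python3 - <<'E'
from h import *
s0,s8,t0,t8=[cv2.imread(f"pics/{k}.png") for k in("side0","s8","top0","t8")]
for n,P in dict(tall=(.461,-.143,.1),mid=(.437,.092,.09),short=(.435,-.007,.07),brush=(.557,-.372,.2),yellow=(.624,.181,.05),jar=(.737,-.235,.1)).items():
    print(n,shift(s0,s8,proj("side",P)),shift(t0,t8,proj("top",P)))
E
```

```text
tall (0, 0, 1.0) (0, 0, 0.995)
mid (0, 0, 1.0) (0, 0, 0.999)
short (0, 0, 1.0) (0, 0, 0.999)
brush (0, 0, 0.968) (-1, 19, 0.553)
yellow (-23, -26, 0.585) (0, 0, 0.999)
jar (0, 0, 1.0) (0, 0, 0.997)
```

Nothing has moved. Picking up the tall cup.

Emit:
{"method": "step_arm", "body": {
  "steps": [
    [-1,[50,-32,0],[0,0,0]],
    [-1,[50,-32,0],[0,0,0]],
    [-1,[49,-32,0],[0,0,0]],
    [-1,[0,0,45],[0,0,0]],
    [-1,[0,0,45],[0,0,0]]
  ]
}}

```text
time: 28.32
position: [0.4607, -0.1443, 0.2195]
orientation: [179.8, 0.1, 90.3]
contact_force: [0.8, -0.9, 0.4]
opening: 1.0
gripper_force: 0.0
```

Emit:
{"method": "step_arm", "body": {
  "steps": [
    [-1,[0,0,30],[0,0,0]],
    [-1,[0,0,0],[0,0,0]],
    [-1,[0,0,0],[0,0,0]]
  ]
}}

```text
time: 28.7
position: [0.4613, -0.1447, 0.1906]
orientation: [179.9, 0.1, 90.2]
contact_force: [0.1, -0.3, 0.3]
opening: 1.002
gripper_force: 0.0
```

Emit:
{"method": "step_arm", "body": {
  "steps": [
    [-1,[2,0,30],[0,0,0]],
    [-1,[0,0,30],[0,0,0]],
    [-1,[0,0,22],[0,0,0]],
    [-1,[0,0,0],[0,0,0]],
    [1,[0,0,0],[0,0,0]]
  ],
  "grip_force": 50
}}

```text
time: 29.32
position: [0.4617, -0.1424, 0.1091]
orientation: [179.8, 0.1, 90.2]
contact_force: [-0.4, -0.2, 0.3]
opening: 0.815
gripper_force: 0.0
```

Emit:
{"method": "step_arm", "body": {
  "steps": [
    [1,[0,0,0],[0,0,0]],
    [1,[0,0,0],[0,0,0]],
    [1,[0,0,0],[0,0,0]],
    [1,[0,0,-5],[0,0,0]],
    [1,[0,0,0],[0,0,0]]
  ]
}}

```text
time: 29.95
position: [0.4608, -0.1419, 0.1133]
orientation: [179.9, 0.0, 90.2]
contact_force: [-0.1, 0.2, -2.6]
opening: 0.727
gripper_force: 55.1
```

Emit:
{"method": "step_arm", "body": {
  "steps": [
    [1,[0,0,-22],[0,0,0]],
    [1,[0,0,-23],[0,0,0]],
    [1,[5,25,0],[0,0,0]],
    [1,[5,25,0],[0,0,0]],
    [1,[5,26,0],[0,0,0]]
  ]
}}

```text
time: 30.58
position: [0.5367, -0.1261, 0.1574]
orientation: [-180.0, -0.0, 90.2]
contact_force: [-0.5, 1.1, -3.1]
opening: 0.73
gripper_force: 56.1
```

Emit:
{"method": "step_arm", "body": {
  "steps": [
    [1,[5,25,0],[0,0,0]],
    [1,[5,25,0],[0,0,0]],
    [1,[0,0,0],[0,0,0]],
    [1,[0,0,20],[0,0,0]],
    [1,[0,0,12],[0,0,0]]
  ]
}}

```text
time: 31.2
position: [0.5846, -0.1159, 0.1243]
orientation: [-179.8, -0.0, 90.2]
contact_force: [-0.4, -0.6, -3.2]
opening: 0.729
gripper_force: 56.3
```

Emit:
{"method": "step_arm", "body": {
  "steps": [
    [1,[0,0,3],[0,0,0]],
    [1,[0,0,0],[0,0,0]],
    [1,[0,0,0],[0,0,0]]
  ]
}}

```text
time: 31.58
position: [0.5867, -0.1164, 0.123]
orientation: [179.9, 0.0, 90.2]
contact_force: [0.8, 0.1, -3.0]
opening: 0.726
gripper_force: 56.3
```

Emit:
{"method": "step_arm", "body": {
  "steps": [
    [1,[0,0,1.5],[0,0,0]],
    [1,[0,0,1],[0,0,0]],
    [1,[0,0,0],[0,0,0]],
    [1,[0,0,0],[0,0,0]]
  ]
}}

```text
time: 32.08
position: [0.5867, -0.1164, 0.1218]
orientation: [179.9, 0.0, 90.2]
contact_force: [-1.6, 0.6, 5.8]
opening: 0.728
gripper_force: 57.0
```

Emit:
{"method": "step_arm", "body": {
  "steps": [
    [-1,[0,0,0],[0,0,0]],
    [-1,[0,0,0],[0,0,0]],
    [-1,[0,0,0],[0,0,0]],
    [-1,[0,0,-40],[0,0,0]],
    [-1,[0,0,-40],[0,0,0]]
  ]
}}

```text
time: 32.7
position: [0.5859, -0.116, 0.2002]
orientation: [-179.9, -0.0, 90.2]
contact_force: [0.5, 0.2, 0.7]
opening: 0.999
gripper_force: 0.0
```

Emit:
{"method": "step_arm", "body": {
  "steps": [
    [-1,[0,0,-40],[0,0,0]],
    [-1,[36,-50,0],[0,0,0]],
    [-1,[36,-50,0],[0,0,0]],
    [-1,[36,-51,0],[0,0,0]],
    [-1,[0,0,0],[0,0,0]]
  ]
}}

```text
time: 33.33
position: [0.4303, -0.0066, 0.2398]
orientation: [-179.9, -0.1, 90.4]
contact_force: [-0.1, 0.9, 0.6]
opening: 0.999
gripper_force: 0.0
```

```bash
python3 - <<'E'
from h import *
s=arm.state();print(s["position"],s["orientation"])
s0,t0=[cv2.imread(f"pics/{k}.png") for k in("s8","t8")];s8=arm.grab_frame("side");t8=arm.grab_frame("top")
cv2.imwrite("pics/s9.png",s8);cv2.imwrite("pics/t9.png",t8)
for n,P in dict(mid=(.437,.092,.09),short=(.4355,-.007,.07),brush=(.557,-.372,.2)).items():
    print(n,shift(s0,s8,proj("side",P)),shift(t0,t8,proj("top",P)))
E
```

```text
[ 0.43025767 -0.00655269  0.23983242] [-1.79850601e+02 -6.81008786e-02  9.03843228e+01]
mid (0, 0, 1.0) (-1, 0, 0.853)
short (0, 0, 0.756) (39, 40, 0.454)
brush (0, 0, 0.908) (-17, 12, 0.513)
```

Emit:
{"method": "step_arm", "body": {
  "steps": [
    [-1,[0,0,40],[0,0,0]],
    [-1,[0,0,40],[0,0,0]],
    [-1,[0,0,30],[0,0,0]],
    [-1,[0,0,0],[0,0,0]],
    [-1,[0,0,0],[0,0,0]]
  ]
}}

```text
time: 34.05
position: [0.4365, -0.0094, 0.1308]
orientation: [179.9, 0.0, 90.2]
contact_force: [0.5, -1.0, 0.5]
opening: 1.004
gripper_force: 0.0
```

```bash
python3 - <<'E'
from h import *
s=arm.state();print(s["position"])
s0=cv2.imread("pics/side0.png");s8=arm.grab_frame("side")
P=(.4355,-.007,.03);u=proj("side",P);print(shift(s0,s8,u,14,10))
E
```

```text
[ 0.43654423 -0.00944718  0.13075694]
(-1, 0, 0.41)
```

Emit:
{"method": "step_arm", "body": {
  "steps": [
    [-1,[2,-1,30],[0,0,0]],
    [-1,[0,0,25],[0,0,0]],
    [-1,[0,0,11],[0,0,0]],
    [-1,[0,0,0],[0,0,0]],
    [1,[0,0,0],[0,0,0]]
  ]
}}

```text
time: 34.72
position: [0.4347, -0.007, 0.065]
orientation: [179.9, 0.0, 90.2]
contact_force: [0.3, 0.1, 0.5]
opening: 0.811
gripper_force: 0.0
```

Emit:
{"method": "step_arm", "body": {
  "steps": [
    [1,[0,0,0],[0,0,0]],
    [1,[0,0,0],[0,0,0]],
    [1,[0,0,0],[0,0,0]],
    [1,[0,0,-5],[0,0,0]],
    [1,[0,0,0],[0,0,0]]
  ]
}}

```text
time: 35.35
position: [0.434, -0.0068, 0.0695]
orientation: [179.9, 0.0, 90.2]
contact_force: [0.3, -1.0, -3.1]
opening: 0.736
gripper_force: 55.3
```

Emit:
{"method": "step_arm", "body": {
  "steps": [
    [1,[0,0,-22],[0,0,0]],
    [1,[0,0,-23],[0,0,0]],
    [1,[-4,32,0],[0,0,0]],
    [1,[-4,33,0],[0,0,0]],
    [1,[-4,33,0],[0,0,0]]
  ]
}}

```text
time: 35.98
position: [0.5324, -0.0184, 0.1138]
orientation: [-180.0, -0.0, 90.2]
contact_force: [0.2, -0.0, -3.1]
opening: 0.733
gripper_force: 56.5
```

Emit:
{"method": "step_arm", "body": {
  "steps": [
    [1,[-4,33,0],[0,0,0]],
    [1,[-5,32,0],[0,0,0]],
    [1,[0,0,0],[0,0,0]],
    [1,[0,0,20],[0,0,0]],
    [1,[0,0,12],[0,0,0]]
  ]
}}

```text
time: 36.6
position: [0.595, -0.0268, 0.0806]
orientation: [-179.8, -0.0, 90.2]
contact_force: [0.0, -0.1, -3.7]
opening: 0.734
gripper_force: 56.7
```

Emit:
{"method": "step_arm", "body": {
  "steps": [
    [1,[0,0,3],[0,0,0]],
    [1,[0,0,1],[0,0,0]],
    [1,[0,0,0],[0,0,0]]
  ]
}}

```text
time: 36.98
position: [0.5972, -0.0271, 0.0786]
orientation: [179.9, 0.0, 90.2]
contact_force: [0.4, -0.3, -3.3]
opening: 0.737
gripper_force: 56.7
```

Emit:
{"method": "step_arm", "body": {
  "steps": [
    [1,[0,0,1.5],[0,0,0]],
    [1,[0,0,1],[0,0,0]],
    [1,[0,0,0],[0,0,0]],
    [1,[0,0,0],[0,0,0]]
  ]
}}

```text
time: 37.48
position: [0.5974, -0.0272, 0.0776]
orientation: [179.9, 0.0, 90.2]
contact_force: [-0.9, 0.3, 6.1]
opening: 0.738
gripper_force: 57.5
```

Emit:
{"method": "step_arm", "body": {
  "steps": [
    [-1,[0,0,0],[0,0,0]],
    [-1,[0,0,0],[0,0,0]],
    [-1,[0,0,0],[0,0,0]],
    [-1,[0,0,-40],[0,0,0]],
    [-1,[0,0,-50],[0,0,0]]
  ]
}}

```text
time: 38.1
position: [0.5959, -0.027, 0.165]
orientation: [-179.8, -0.0, 90.2]
contact_force: [0.3, -0.2, 0.1]
opening: 1.001
gripper_force: 0.0
```

Emit:
{"method": "step_arm", "body": {
  "steps": [
    [-1,[0,0,-45],[0,0,0]],
    [-1,[40,-53,0],[0,0,0]],
    [-1,[40,-53,0],[0,0,0]],
    [-1,[39,-54,0],[0,0,0]],
    [-1,[0,0,0],[0,0,0]]
  ]
}}

```text
time: 38.72
position: [0.4414, 0.086, 0.2104]
orientation: [-179.8, -0.0, 90.4]
contact_force: [0.3, -0.4, 0.9]
opening: 1.003
gripper_force: 0.0
```

Emit:
{"method": "step_arm", "body": {
  "steps": [
    [-1,[0,0,0],[0,0,0]],
    [-1,[0,0,0],[0,0,0]]
  ]
}}

```text
time: 38.98
position: [0.4473, 0.0836, 0.2106]
orientation: [179.9, 0.0, 90.2]
contact_force: [0.4, 0.2, -0.4]
opening: 0.999
gripper_force: 0.0
```

```bash
python3 - <<'E'
from h import *
s=arm.state();print(s["position"])
s0=cv2.imread("pics/side0.png");s8=arm.grab_frame("side");cv2.imwrite("pics/s10.png",s8)
for z in(.098,.05):print(shift(s0,s8,proj("side",(.437,.092,z)),16,12))
t8=arm.grab_frame("top");cv2.imwrite("pics/t10.png",t8)
print(shift(cv2.imread("pics/top0.png"),t8,proj("top",(.437,.092,.098)),16,16))
E
```

```text
[0.44732236 0.08360192 0.21060549]
(0, 0, 0.996)
(0, 0, 0.835)
(3, 3, 0.566)
```

Emit:
{"method": "step_arm", "body": {
  "steps": [
    [-1,[8,-10,0],[0,0,0]],
    [-1,[0,0,35],[0,0,0]],
    [-1,[0,0,30],[0,0,0]],
    [-1,[0,0,0],[0,0,0]],
    [-1,[0,0,0],[0,0,0]]
  ]
}}

```text
time: 39.7
position: [0.4364, 0.0923, 0.1463]
orientation: [179.9, -0.0, 90.2]
contact_force: [0.5, -0.9, -0.5]
opening: 0.999
gripper_force: 0.0
```

Emit:
{"method": "step_arm", "body": {
  "steps": [
    [-1,[0,1,25],[0,0,0]],
    [-1,[0,0,25],[0,0,0]],
    [-1,[0,0,10],[0,0,0]],
    [-1,[0,0,0],[0,0,0]],
    [1,[0,0,0],[0,0,0]]
  ]
}}

```text
time: 40.33
position: [0.4378, 0.0922, 0.0865]
orientation: [179.9, -0.0, 90.2]
contact_force: [0.2, -0.7, 0.1]
opening: 0.818
gripper_force: 0.0
```

Emit:
{"method": "step_arm", "body": {
  "steps": [
    [1,[0,0,0],[0,0,0]],
    [1,[0,0,0],[0,0,0]],
    [1,[0,0,0],[0,0,0]],
    [1,[0,0,-5],[0,0,0]],
    [1,[0,0,0],[0,0,0]]
  ]
}}

```text
time: 40.95
position: [0.4372, 0.0922, 0.091]
orientation: [179.9, -0.0, 90.2]
contact_force: [-0.5, 1.2, -3.9]
opening: 0.735
gripper_force: 55.3
```

Emit:
{"method": "step_arm", "body": {
  "steps": [
    [1,[0,0,-22],[0,0,0]],
    [1,[0,0,-23],[0,0,0]],
    [1,[-7,34,0],[0,0,0]],
    [1,[-7,34,0],[0,0,0]],
    [1,[-7,34,0],[0,0,0]]
  ]
}}

```text
time: 41.58
position: [0.5397, 0.0714, 0.1353]
orientation: [-180.0, -0.0, 90.2]
contact_force: [0.7, -0.1, -2.8]
opening: 0.742
gripper_force: 56.4
```

Emit:
{"method": "step_arm", "body": {
  "steps": [
    [1,[-7,34,0],[0,0,0]],
    [1,[-7,34,0],[0,0,0]],
    [1,[0,0,0],[0,0,0]],
    [1,[0,0,20],[0,0,0]],
    [1,[0,0,12],[0,0,0]]
  ]
}}

```text
time: 42.2
position: [0.6053, 0.058, 0.1021]
orientation: [-179.8, -0.0, 90.2]
contact_force: [0.1, 0.4, -3.2]
opening: 0.736
gripper_force: 56.6
```

Emit:
{"method": "step_arm", "body": {
  "steps": [
    [1,[0,0,3],[0,0,0]],
    [1,[0,0,2],[0,0,0]],
    [1,[0,0,0],[0,0,0]]
  ]
}}

```text
time: 42.58
position: [0.6074, 0.0579, 0.0993]
orientation: [179.9, -0.0, 90.2]
contact_force: [1.0, -0.3, -3.6]
opening: 0.737
gripper_force: 56.7
```

Emit:
{"method": "step_arm", "body": {
  "steps": [
    [1,[0,0,1.5],[0,0,0]],
    [1,[0,0,0],[0,0,0]],
    [1,[0,0,0],[0,0,0]]
  ]
}}

```text
time: 42.95
position: [0.6076, 0.0579, 0.0992]
orientation: [179.9, -0.0, 90.2]
contact_force: [-3.6, -0.6, 7.3]
opening: 0.737
gripper_force: 57.5
```

Contact made. Releasing and clearing the view for a final check.

Emit:
{"method": "step_arm", "body": {
  "steps": [
    [-1,[0,0,0],[0,0,0]],
    [-1,[0,0,0],[0,0,0]],
    [-1,[0,0,0],[0,0,0]],
    [-1,[0,0,-40],[0,0,0]],
    [-1,[0,0,-50],[0,0,0]]
  ]
}}

```text
time: 43.58
position: [0.6063, 0.0578, 0.1865]
orientation: [-179.8, -0.0, 90.2]
contact_force: [1.1, -0.5, -0.1]
opening: 1.004
gripper_force: 0.0
```

Emit:
{"method": "step_arm", "body": {
  "steps": [
    [-1,[0,0,-50],[0,0,0]],
    [-1,[0,0,-50],[0,0,0]],
    [-1,[0,-50,0],[0,0,0]],
    [-1,[0,-50,0],[0,0,0]],
    [-1,[0,-50,0],[0,0,0]]
  ]
}}

```text
time: 44.2
position: [0.4556, 0.0572, 0.2869]
orientation: [180.0, -0.0, 90.2]
contact_force: [0.3, 0.8, 0.4]
opening: 1.0
gripper_force: 0.0
```

Emit:
{"method": "step_arm", "body": {
  "steps": [
    [-1,[0,-50,0],[0,0,0]],
    [-1,[0,-50,0],[0,0,0]],
    [-1,[0,0,0],[0,0,0]],
    [-1,[0,0,0],[0,0,0]]
  ]
}}

```text
time: 44.7
position: [0.3578, 0.0567, 0.2874]
orientation: [179.9, 0.0, 90.2]
contact_force: [0.0, -0.2, -1.3]
opening: 1.0
gripper_force: 0.0
```

```bash
python3 - <<'E'
from h import *
o=np.zeros((600,800,3),np.uint8)
o[:,:450]=cv2.resize(arm.grab_frame("side")[180:430,240:428],(450,600))
o[:300,450:]=cv2.resize(arm.grab_frame("top")[180:300,140:280],(350,300))
o[300:,450:]=cv2.resize(arm.grab_frame("top")[180:300,250:390],(350,300))
cv2.imwrite("pics/c11.png",cv2.convertScaleAbs(o,alpha=1.3))
for P in[(.5867,-.1164,.132),(.5974,-.0272,.088),(.6076,.0579,.11)]:
    u=proj("top",P);v=proj("side",P);print((u-[250,180])*2.5+[450,300],(v-[240,180])*2.4)
E
```

```text
[771.51716179 422.66288847] [291.43144833 206.75105925]
[663.12067148 421.7600533 ] [273.93636965 195.33092609]
[566.17201328 407.72693557] [260.10510091 132.94042813]
```

View pics/c11.png

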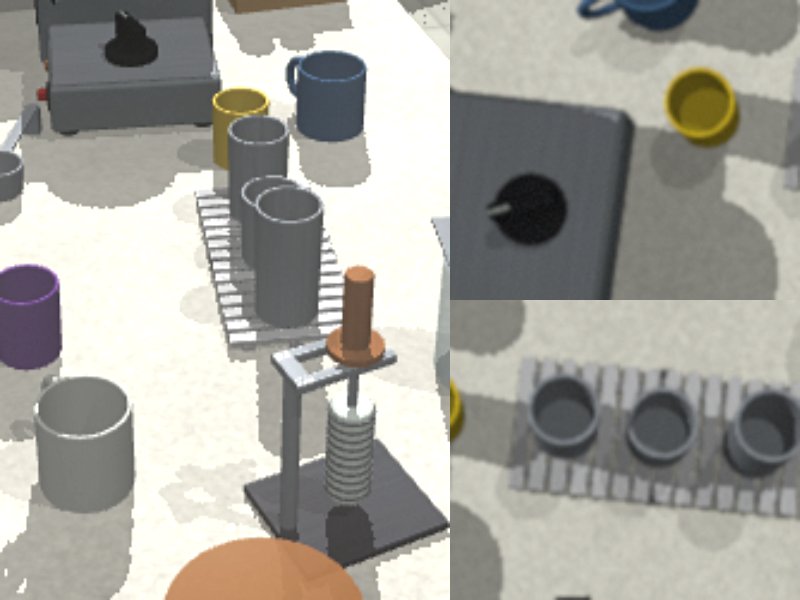

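All three cups stand on the trivet (top-crop rims near (565,412), (663,425), (766,430)). The brush hangs by its collar on the fork, and the dial pointer is turned. Handing in.

```bash
python3 -c "
from cell import arm
print(arm.sign_off())"
```

```text
the job is handed in; nothing more can be done
None
```

The job is handed in, with no verdict returned: all three cups brushed tallest to shortest and standing on the trivet, the brush back on its fork, and the dial clicked on, all confirmed in the last camera check.

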